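# Draw out the slide tray with the tray hook

## Task

Take the tray hook from its stand, catch its upturned tip behind the front of the wide cabinet's tray through the finger hole, and gently draw that tray all the way out until it meets its stop. Keep a steady pull of about 10 N on it there for half a second so that it is surely home, never pulling or pushing it with more than 14 N. Pull it with the hook only, leave the narrow cabinet's tray and the other things alone, and put the hook back upright in its stand, with the tray left fully out.

Things in the scene. Friction and masses are not known exactly. Their poses are not given: they have to be found in the camera images.
- tray_hook: loose tray hook, 118 mm tall, 90 g: black handle 16 x 16 mm (z 60 to 115 mm), steel collar diameter 28 (z 55 to 60), 8 mm round shaft, and at the foot a toe of 6 mm bar (upper side z = 6) along the hook's +x, its end turned up (tip 22 mm from the shaft axis, far side 25, top z = 14). 15 mm free between shaft and tip. Origin: on the shaft axis at the toe's underside; z up
- hook_tip (a point): centre of the upturned tip, at (22, 0, 7) mm in the hook's frame; axes as the hook's
- hook_stand: fixed metal stand, 75 x 64 x 70 mm. Its 6 mm thick fork plate (top z = 70 mm) has a slot along x, 13 mm wide, open at -x, closed at x = +36 mm. The hook hangs in it, the collar's underside on the plate and the toe pointing to the stand's +x; it lifts straight up and goes back straight down. Origin: on the worktop below the seat; the base plate is 8 mm thick
- stand_seat (a point): where the hook's shaft axis crosses the plate's top when seated, z = 70 mm in the stand's frame (the hook's origin is then 55 mm lower, 15 mm above the worktop); axes as the stand's
- wide_cabinet: fixed grey cabinet with one sliding tray, 130 mm deep (x), 160 mm wide (y), 72 mm high; origin: centre of the underside; its front looks to its own -x (x = -65 mm). The narrow cabinet beside it looks alike; their places may be swapped
- wide_tray: the wide cabinet's sliding tray; its origin coincides with the cabinet's when the tray is shut and moves with it along the cabinet's -x as it is drawn out. It starts up to 26 mm out, runs with a friction of about 2 N and ends at a hard stop 60 to 78 mm out that differs each time and must be felt; it stays where it is left
- wide_tray_hole (a point): centre of the finger hole in the front face of the wide tray's front panel, 40 mm above the worktop; moves with the tray. Hole 16 mm wide (y), 18 mm high, through the 5 mm thick panel (149 mm wide, from 8 to 65 mm above the worktop); 45 mm are free behind it. Axes as the cabinet's: x points into the cabinet
- narrow_cabinet: fixed grey cabinet like the wide one but 110 mm wide (130 mm deep, 72 mm high); origin: centre of the underside. Not to be opened
- narrow_tray: the narrow cabinet's sliding tray, up to 26 mm out; to be left as found
- petri_dish: loose glass Petri dish, diameter 95, 16 mm high, lying on the wide cabinet (origin: centre of the underside); bystander
- reagent_bottle: loose small clear stoppered bottle, diameter 46, 89 mm high (origin: centre of the underside); bystander
- conical_flask: loose conical glass flask, diameter 64, 114 mm high (origin: centre of the underside); bystander
- tape_roll: loose roll of tape, diameter 72, 18 mm high (origin: centre of the underside); bystander
- marker: loose marker pen, 139 x 16 x 16 mm, lying (origin: centre of the underside); bystander
- stopper: loose black rubber stopper, diameter 35, 30 mm high (origin: centre of the underside); bystander
Not all that is in view belongs to the job. Leave any red look-alike of the tray_hook alone.

How it is judged:
On the way, in this order (a step that is already met when the one before it is completed fails the run):
1. the hook is lifted clear of its stand (z of tray_hook in the frame of stand_seat above -0.01 m), for 0.1 s.
2. the hook's tip is through the wide tray's finger hole, behind the panel (x of hook_tip in the frame of wide_tray_hole between 0.007 and 0.03 m and y of hook_tip in the frame of wide_tray_hole between -0.01 and 0.01 m and z of hook_tip in the frame of wide_tray_hole between -0.015 and 0.02 m and x of wide_tray_hole in the frame of wide_cabinet above -0.1 m), for 0.1 s.
3. the tray is held against its stop by the hook with a steady pull between 7 and 14 N (contact force between tray_hook and wide_tray above 7 N and linear speed of wide_tray below 0.005 m/s and x of wide_tray_hole in the frame of wide_cabinet below -0.123 m and x of hook_tip in the frame of wide_tray_hole between 0.005 and 0.03 m), for 0.3 s.
At the end, for the whole second after the job is handed in: the wide tray stands fully out (at least 58 mm), and the hook hangs upright (within 0.1 rad), at rest and released, in its stand: collar on the plate (within 4 mm in height) and its axis within 14 mm of the seat (x of wide_tray_hole in the frame of wide_cabinet below -0.123 m and horizontal distance between tray_hook and stand_seat below 0.014 m and z of tray_hook in the frame of stand_seat between -0.059 and -0.051 m and angle between tray_hook's own z axis and vertical below 0.1 rad and linear speed of tray_hook below 0.02 m/s); the robot touches nothing.
It fails at once if the hook presses or pulls on the wide tray with more than 14 N (contact force between tray_hook and wide_tray above 14 N).
It fails at once if the robot itself touches the wide tray (contact force between any of the arm, the fingers and wide_tray above 1 N).
It fails at once if the wide tray is jerked (faster than 0.3 m/s) (linear speed of wide_tray above 0.3 m/s).
It fails at once if the narrow cabinet's tray is moved by more than 8 mm (distance of narrow_tray from where it was at the start of the episode above 0.008 m).
It fails at once if a bystander is moved by more than 30 mm (distance of any of petri_dish, reagent_bottle, conical_flask, tape_roll, marker, stopper from where it was at the start of the episode above 0.03 m).
It also fails if it takes over 62 s, if anything falls off the work surface, if the arm or the gripper's body presses on something with over 40 N, if the wrist force passes 120 N, or if a joint passes its speed limit or range.

## Robot

A 6-joint arm with a two-finger parallel gripper is mounted at the origin on a cart in front of the work surface, level with it; the furniture and walls round the work are solid. World frame = base frame: x ahead of the robot, y to its left, z up, the work surface at z = 0. Lengths are in m, angles in rad, forces in N, time in s.
With the tool pointing down it reaches from about 0.35 to 0.775 m from the base axis. Payload 7.3 kg.
Tool frame: the origin (TCP) lies on the centre line of the jaws, within the pads' length; the fingertips stand 17 mm ahead of it and the grasp point (between the pads) lies 2 mm behind it (robot.tcp_to_tips is the distance from the TCP to the fingertips, in m); z points along the fingers, y is the line along which they close (so a half turn about z gives the same grasp; the last joint's range is limited). The gripper opens to 92 mm and grips with 3 to 60 N. Pads are 19 mm wide; open, the fingers measure 130 mm over their backs; the gripper's body (75 mm by 190 mm) begins 47 mm behind the grasp point.
Start: joints at [-1.448, 0.342, 1.524, -0, 1.275, -0.146], TCP at [0.139, -0.506, 0.208] pointing down, gripper open.
Joint ranges: [-2.53, 2.53], [-0.77, 2.02], [0.04, 2.7], [-1, 4.14], [0.28, 2.66], [-3.11, 3.11]. Speed limits (rad/s): [2.57, 2.57, 3.14, 3.14, 3.14, 3.14].

## Interface

Orientations are given as [roll, pitch, yaw] about the fixed x, y, z axes, in that order (R = Rz(yaw) Ry(pitch) Rx(roll)).
In Python, from cell import robot gives the robot as it stands. The module is installed in compiled form; this text tells all that it offers.
- The arm moves only by the tool carry_out, never from a script. Its argument "commands" is a list of rows, each a list of 3 entries, a list of its own where there are three numbers: the shift along the tool's x, y, z in m, then the turn about the tool's z in rad, then the opening, from 0 (shut) to 1 (fully open). In form: [[[dx, dy, dz], yaw, claw], ...]. A call has 1 to 20 rows; each row shifts and turns the commanded pose from where the row before left it, along the tool's axes as they then stand; what a row does not reach is not made up. A row lasts 1/8 s, in which the tool goes at most 62.5 mm and 10.7 degrees, less where a joint would pass 70% of its speed; a pose out of reach is approached as far as the arm can. A call is refused whole if a number of a shift passes 0.0625 or a number of a turn 0.188, either way. A call with a gripper value outside its range is refused whole. The fingers move at their own pace and stop on an object; "newtons" is the grip in N (left out, the last holds). Time passes only in rows, so rows that do not move let the fingers close. It gives the time, the measured TCP pose, the force, the opening and the grip force at its end, in the units of the state.
- robot.observe(): the state, without advancing time (a new reading comes with each control period).
- robot.read_camera(name): name is "scene" or "top" or "wrist"; returns a dict with "pixels" (400x640x3 uint8, red, green, blue), "fx", "fy", "cx", "cy" (pixels), "view" (4x4, takes a point from world to camera coordinates); the wrist camera has in their place "T_tool_cam" (4x4, takes a point from camera to tool coordinates, whose origin is the TCP and whose axes are the flange's). Camera axes: x right, y up, looking along -z (the intrinsics and any distortion apply to the point x, -y, -z); pixel columns grow to the right and rows downward; lengths in m; the calibration is good to about 2 mm. A picture is of the moment at which its call begins: read the wrist's pose just before it. There is no depth.
- robot.hand_in(): hands the job in; it is judged then, once.
Trained networks look in a picture, given as the dict that the camera call returned (one of the last four; its "shot" number tells which), for a name from the list of things; names that differ only in an ending like _2 or _b are one class to them, and where a whole thing is asked for, a point or a joint stands for the part that bears it (a point fixed in the world has none). Each returns a list of dicts, best first, with "p" (0 to 1); they miss things now and then, are a little off and sometimes report something else, mostly with a low value. They report only what shows in the picture. A call takes as long as a camera call. They do not tell look-alikes from the thing itself.
- robot.find_in(picture, name): "at" ([column, row] in pixels, amid what is visible of it).
- robot.tip_of(picture, name): "at" ([column, row] in pixels: a listed point, or the origin of a listed thing).
The state is a dict: "time": time; "qpos": joint angles; "qvel": joint speeds; "joint_efforts": joint torques, N m; "tool_pos": TCP position; "tool_rot": TCP orientation; "contact_force": force on the tool from outside, world axes, zero at the start; "torque": the same for the moment, N m; "opening": finger opening in m; "grip_force": force on a finger pad.
Only numpy, scipy, OpenCV 4.12 (cv2) and the standard library are available. Lean on these libraries where they do the work, as an engineer would, in place of code of your own. Each camera call takes 0.05 s, during which the arm holds its last target. There are 200 camera calls.

## Working session

There is one attempt and no reset: what is moved stays moved. The work goes in short steps, Python scripts to look and compute and a tool call to move; the robot and the scene stay as the last step left them, time stands still between calls to the robot, and variables do not carry over. Pictures are saved under pics/ and viewed, at most 10 in all, crops included, and the job is handed in when it is done.

Besides the shell and the picture viewer there is one more tool, called after "Emit:" by a JSON object that holds its "api" and its "payload". carry_out: Moves the arm, as the interface text tells. Its arguments: {"type":"object","properties":{"commands":{"type":"array"},"newtons":{"type":"number"}},"required":["commands"]}

```bash
mkdir -p pics; ls; cat > h.py <<'E'
import numpy as np, cv2
from cell import robot
from scipy.spatial.transform import Rotation as R
def tool():
    s=robot.observe(); T=np.eye(4); T[:3,:3]=R.from_euler('xyz',s['tool_rot']).as_matrix(); T[:3,3]=s['tool_pos']; return T
def shot(name,save=None):
    T=tool(); p=robot.read_camera(name)
    p['c2w']=np.linalg.inv(p['view']) if name!='wrist' else T@p['T_tool_cam']
    if save: cv2.imwrite('pics/'+save,p['pixels'][:,:,::-1])
    return p
def ray(p,uv):
    d=np.array([(uv[0]-p['cx'])/p['fx'],-(uv[1]-p['cy'])/p['fy'],-1]); return p['c2w'][:3,3],p['c2w'][:3,:3]@d
def at_z(p,uv,z):
    o,d=ray(p,uv); return o+d*(z-o[2])/d[2]
def proj(p,X):
    c=np.linalg.inv(p['c2w'])@np.append(X,1); return np.array([p['cx']+p['fx']*c[0]/-c[2],p['cy']-p['fy']*c[1]/-c[2]])
def tri(*pr):
    A=0;b=0
    for p,uv in pr:
        o,d=ray(p,uv); d=d/np.linalg.norm(d); M=np.eye(3)-np.outer(d,d); A=A+M; b=b+M@o
    return np.linalg.solve(A,b)
E
python3 - <<'E'
from h import *
np.set_printoptions(precision=4,suppress=True)
s=robot.observe(); print(s)
P={n:shot(n,n+'0.png') for n in('scene','top')}
print({k:P['top'][k] for k in P['top'] if k not in('pixels',)})
for n in P:
    print(n,P[n]['c2w'][:3,3])
    for k in ['tray_hook','hook_tip','hook_stand','stand_seat','wide_cabinet','wide_tray_hole','narrow_cabinet','petri_dish','reagent_bottle','conical_flask','tape_roll','marker','stopper']:
        print(n,k,[(np.round(r['at']).tolist(),round(r['p'],2)) for r in robot.tip_of(P[n],k)[:3]])
E
```

```text
pics
{'time': 0.0, 'qpos': array([-1.448 ,  0.3427,  1.525 ,  0.    ,  1.2754, -0.146 ]), 'qvel': array([ 0.0003, -0.0021,  0.0015, -0.0031, -0.0003,  0.0001]), 'joint_efforts': array([  0.0033, -43.1235, -24.4219,   0.0721,   0.056 ,  -0.0001]), 'tool_pos': array([ 0.1394, -0.5057,  0.2074]), 'tool_rot': array([-3.1401, -0.0002,  0.2688]), 'contact_force': array([ 0.1806, -0.3627, -0.8623]), 'torque': array([ 0.0062, -0.0102,  0.0176]), 'grip_force': 0.0, 'opening': 0.09147425058561677}
{'fx': 411.2791502611739, 'fy': 411.2791502611739, 'cx': 326.68731966799345, 'cy': 197.79214632146267, 'view': array([[ 0.0301, -0.9995,  0.0085, -0.0853],
       [ 0.9956,  0.0307,  0.0889, -0.5132],
       [-0.0891,  0.0058,  0.996 , -1.0606],
       [ 0.    ,  0.    ,  0.    ,  1.    ]]), 'shot': 2, 'c2w': array([[ 0.0301,  0.9956, -0.0891,  0.419 ],
       [-0.9995,  0.0307,  0.0058, -0.0633],
       [ 0.0085,  0.0889,  0.996 ,  1.1027],
       [ 0.    ,  0.    ,  0.    ,  1.    ]])}
scene [-0.036   0.4335  0.8068]
scene tray_hook [([388.0, 169.0], 0.7), ([388.0, 173.0], 0.48)]
scene hook_tip [([
[... 562 characters left out ...]
)]
top [ 0.419  -0.0633  1.1027]
top tray_hook [([435.0, 239.0], 0.51), ([405.0, 213.0], 0.49)]
top hook_tip [([230.0, 169.0], 0.7), ([444.0, 241.0], 0.49)]
top hook_stand [([406.0, 212.0], 0.76)]
top stand_seat [([412.0, 214.0], 0.85)]
top wide_cabinet [([312.0, 167.0], 0.75)]
top wide_tray_hole [([322.0, 194.0], 0.91)]
top narrow_cabinet [([383.0, 161.0], 0.59), ([230.0, 169.0], 0.56), ([405.0, 214.0], 0.53)]
top petri_dish [([282.0, 250.0], 0.72), ([310.0, 164.0], 0.7), ([230.0, 166.0], 0.38)]
top reagent_bottle [([404.0, 213.0], 0.39)]
top conical_flask [([422.0, 142.0], 0.98)]
top tape_roll [([281.0, 248.0], 0.97)]
top marker [([238.0, 248.0], 0.49)]
top stopper [([341.0, 251.0], 0.59)]
```

```bash
python3 - <<'E'
import cv2
a=cv2.imread('pics/scene0.png')[90:340,160:480]; b=cv2.imread('pics/top0.png')[100:300,180:480]
cv2.imwrite('pics/s0c.png',cv2.resize(a,None,fx=2.4,fy=2.4,interpolation=2)); cv2.imwrite('pics/t0c.png',cv2.resize(b,None,fx=2.6,fy=2.6,interpolation=2))
from h import *
E
python3 - <<'E'
from h import *
np.set_printoptions(precision=4,suppress=True)
S=shot('scene');T=shot('top')
for n,a,b in [('seat',[391,150],[412,214]),('hole',[310,199],[322,194]),('cab',[288,195],[312,167])]:
    X=tri((S,a),(T,b)); print(n,X,proj(S,X),proj(T,X))
print(at_z(T,[412,214],.07),at_z(T,[322,194],.04),at_z(T,[312,167],0),at_z(T,[435,239],.1))
E
```

```text
seat [ 0.4804 -0.2795  0.08  ] [393.1465 150.0038] [410.6247 212.4095]
hole [ 0.5273 -0.0544  0.0286] [311.5694 199.1351] [321.0401 192.9729]
cab [ 0.5952 -0.0312  0.0077] [285.9591 194.7362] [313.2646 168.3631]
[ 0.4771 -0.2851  0.07  ] [ 0.5236 -0.057   0.04  ] [ 0.6001 -0.0274  0.    ] [ 0.4163 -0.3354  0.1   ]
```

View pics/s0c.png

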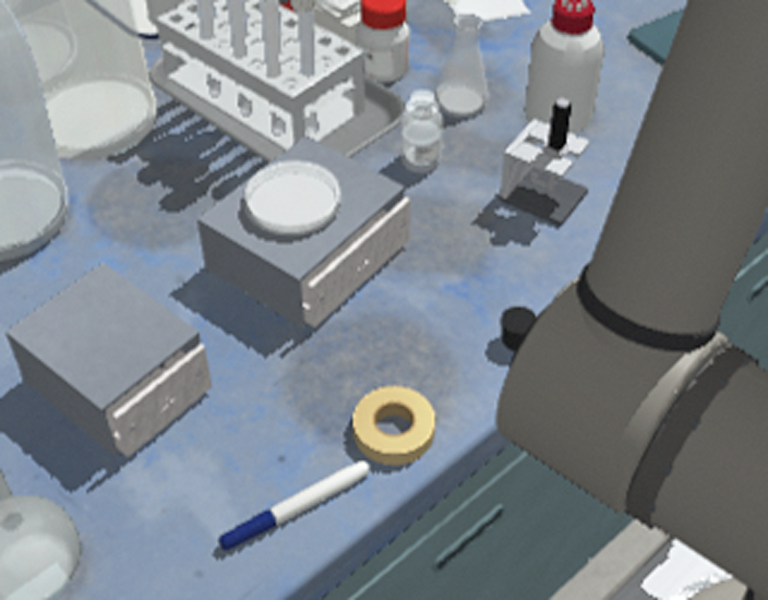

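View pics/t0c.png

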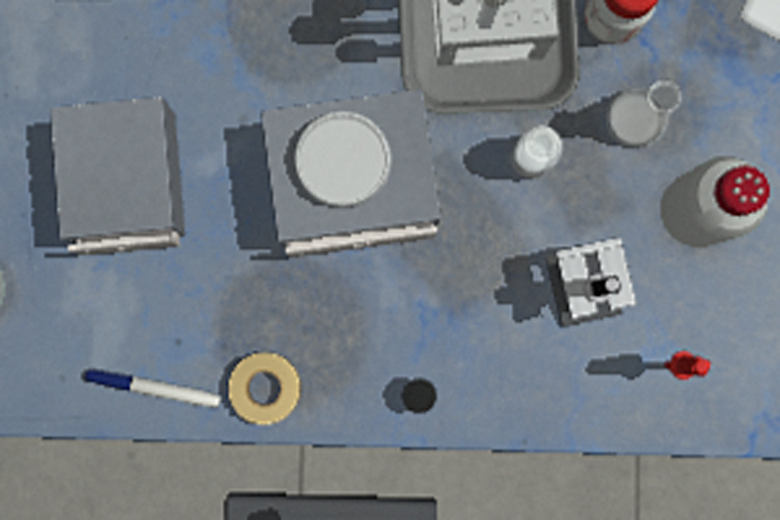

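The scene view shows the wide cabinet (with the Petri dish on it) mid-table. Its finger hole is near crop (362,262), and the stand with the black hook is near (560,140). The top view shows the stand at crop (600,285) and the red look-alike at (690,365). I'll move the wrist camera over the stand.

Emit:
{"api": "carry_out", "payload": {"commands": [[[0, 0, -0.02], 0, 1], [[0, 0, -0.02], -0.188, 1], [[0, 0, -0.02], -0.188, 1], [[0, 0, -0.02], -0.188, 1], [[0, 0, -0.01], -0.188, 1], [[0, 0, 0], -0.188, 1], [[0, 0, 0], -0.188, 1], [[0, 0, 0], -0.188, 1]]}}

```text
time: 2.5
tool_pos: [0.1395, -0.5061, 0.2981]
tool_rot: [3.142, 0.0, 1.587]
contact_force: [0.0, -0.4, -0.4]
opening: 0.0918
grip_force: 0.0
```

Emit:
{"api": "carry_out", "payload": {"commands": [[[0.03, 0.033, 0], 0, 1], [[0.03, 0.033, 0], 0, 1], [[0.03, 0.033, 0], 0, 1], [[0.03, 0.033, 0], 0, 1], [[0.03, 0.033, 0], 0, 1], [[0.03, 0.033, 0], 0, 1], [[0.03, 0.033, 0], 0, 1], [[0.03, 0.033, 0], 0, 1], [[0, 0, 0], 0, 1]]}}

```text
time: 3.62
tool_pos: [0.4024, -0.2615, 0.2981]
tool_rot: [3.141, -0.0, 1.586]
contact_force: [0.7, -0.5, -0.5]
opening: 0.0917
grip_force: 0.0
```

```bash
python3 - <<'E'
from h import *
np.set_printoptions(precision=4,suppress=True)
W=shot('wrist','w1.png'); print(W['T_tool_cam'],W['fx'],W['cx'],W['cy'],W['c2w'])
for k in ['tray_hook','hook_tip','hook_stand','stand_seat']:
    for r in robot.tip_of(W,k)[:3]: print(k,np.round(r['at']),r['p'],at_z(W,r['at'],{'stand_seat':.07,'tray_hook':.015,'hook_tip':.022}.get(k,0)))
print(proj(W,[.479,-.282,.07]))
E
```

```text
[[ 0.      0.9671  0.2544  0.0693]
 [ 1.     -0.0001  0.0005 -0.0002]
 [ 0.0005  0.2544 -0.9671 -0.1764]
 [ 0.      0.      0.      1.    ]] 360.1755914623394 319.02117215217174 202.77075757102855 [[ 0.9999 -0.0143 -0.0037  0.4012]
 [ 0.0148  0.9671  0.2541 -0.1922]
 [-0.0001 -0.2541  0.9672  0.4745]
 [ 0.      0.      0.      1.    ]]
tray_hook [386. 174.] 0.95 [ 0.489  -0.2732  0.015 ]
tray_hook [326. 236.] 0.86 [ 0.4137 -0.3591  0.015 ]
hook_tip [321. 251.] 0.74 [ 0.4063 -0.3779  0.022 ]
hook_stand [382. 177.] 0.87 [ 0.4869 -0.28    0.    ]
stand_seat [392. 185.] 0.95 [ 0.4855 -0.2762  0.07  ]
[385.5543 189.8683]
```

View pics/w1.png

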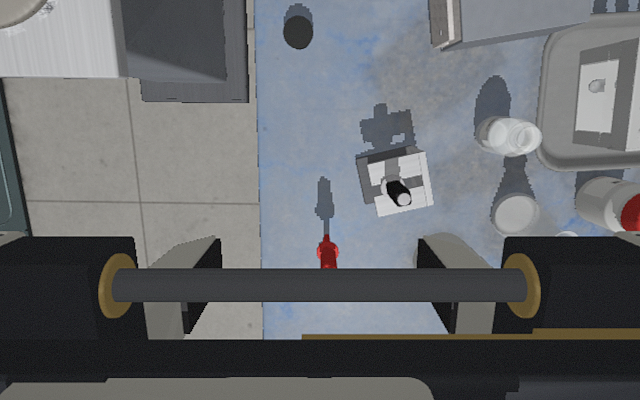

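The wrist view shows the stand around (400,182), the black handle's top at (403,200) and the red look-alike at (327,250). I'll enlarge it to read the slot direction.

```bash
python3 - <<'E'
import cv2
a=cv2.imread('pics/w1.png')[135:225,345:445]
cv2.imwrite('pics/w1c.png',cv2.resize(a,None,fx=6,fy=6,interpolation=2))
E
```

```text
(no output)
```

View pics/w1c.png

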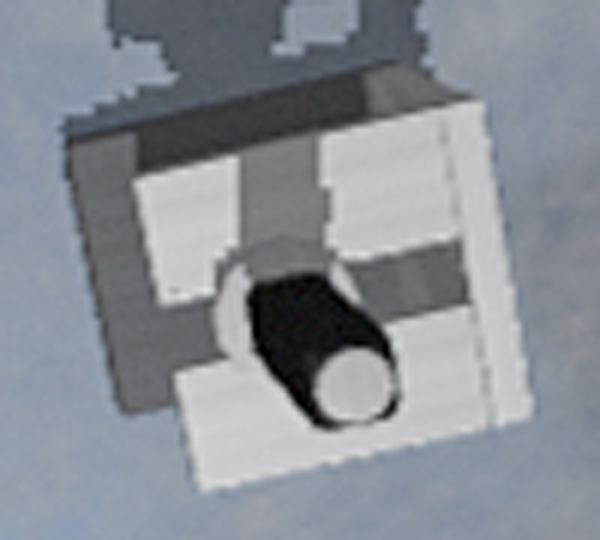

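```bash
python3 - <<'E'
from h import *
np.set_printoptions(precision=4,suppress=True)
W=shot('wrist')
g=lambda u,v,z: at_z(W,[345+(u-.5)/6,135+(v-.5)/6],z)
for n,a,b in [('slot mid',(190,335),(468,265)),('slot lo',(175,375),(468,302)),('slot hi',(160,305),(462,240)),('left',(205,490),(135,178)),('right',(532,415),(485,100)),('top',(135,178),(485,100)),('bot',(205,490),(532,415))]:
    A,B=g(*a,.07),g(*b,.07); d=B-A; print(n,A,B,np.degrees(np.arctan2(d[1],d[0])),np.linalg.norm(d))
print('handle top',g(357,385,.13)); print('collar',g(290,305,.075))
for r in robot.tip_of(W,'stand_seat')[:1]+robot.tip_of(W,'tray_hook')[:1]: print(r)
T=tool(); print(T[:3,3])
E
```

```text
slot mid [ 0.4663 -0.2864  0.07  ] [ 0.5185 -0.2723  0.07  ] 15.146386036597443 0.05408179937007911
slot lo [ 0.4638 -0.2943  0.07  ] [ 0.5191 -0.2795  0.07  ] 15.059591055781913 0.0572610100356519
slot hi [ 0.4603 -0.2806  0.07  ] [ 0.517  -0.2675  0.07  ] 13.022879047904526 0.058191360732458064
left [ 0.4708 -0.3174  0.07  ] [ 0.4544 -0.2562  0.07  ] 104.9423472791146 0.0633699653612045
right [ 0.5333 -0.3017  0.07  ] [ 0.5191 -0.241   0.07  ] 103.20417050373028 0.06234965601714362
top [ 0.4544 -0.2562  0.07  ] [ 0.5191 -0.241   0.07  ] 13.254436411305468 0.0664248569600708
bot [ 0.4708 -0.3174  0.07  ] [ 0.5333 -0.3017  0.07  ] 14.136261584644927 0.06451121372281615
handle top [ 0.4843 -0.281   0.13  ]
collar [ 0.4841 -0.2793  0.075 ]
{'at': [393.8, 182.8], 'p': 0.82}
{'at': [384.6, 177.0], 'p': 0.85}
[ 0.4003 -0.2641  0.2981]
```

```bash
cat >> h.py <<'E'
def delta(goal,yaw):
    T=tool(); y=robot.observe()['tool_rot'][2]; Ry=R.from_euler('xyz',[np.pi,0,yaw]).as_matrix()
    print('pos',T[:3,3].round(4),'yaw',round(y,3),'turn_row',round(y-yaw,3),'shift in current axes',(T[:3,:3].T@(np.array(goal)-T[:3,3])).round(4),'in goal axes',(Ry.T@(np.array(goal)-T[:3,3])).round(4))
E
python3 - <<'E'
from h import *
for _ in range(3): delta([.4838,-.2808,.16],1.819); robot.read_camera('top')
E
```

```text
pos [ 0.4003 -0.2641  0.2981] yaw 1.58 turn_row -0.239 shift in current axes [-0.0175  0.0833  0.1381] in goal axes [-0.0367  0.0768  0.1381]
pos [ 0.4005 -0.264   0.2982] yaw 1.58 turn_row -0.239 shift in current axes [-0.0176  0.0832  0.1382] in goal axes [-0.0368  0.0767  0.1382]
pos [ 0.4005 -0.2639  0.2981] yaw 1.58 turn_row -0.239 shift in current axes [-0.0177  0.0831  0.1381] in goal axes [-0.0369  0.0765  0.1381]
```

Emit:
{"api": "carry_out", "payload": {"commands": [[[0, 0, 0], -0.12, 1], [[0, 0, 0], -0.119, 1], [[-0.0092, 0.0192, 0.034], 0, 1], [[-0.0092, 0.0192, 0.034], 0, 1], [[-0.0092, 0.0192, 0.034], 0, 1], [[-0.0092, 0.0192, 0.036], 0, 1], [[0, 0, 0], 0, 1], [[0, 0, 0], 0, 1]]}}

```text
time: 5.18
tool_pos: [0.4843, -0.2804, 0.1612]
tool_rot: [3.141, 0.001, 1.82]
contact_force: [-0.1, 0.1, 0.4]
opening: 0.092
grip_force: 0.0
```

```bash
python3 - <<'E'
from h import *
np.set_printoptions(precision=4,suppress=True)
W=shot('wrist','w2.png'); S=shot('scene')
delta([.4838,-.2808,.1],1.819)
for k in ['tray_hook','stand_seat']: print(k,[(np.round(r['at']),round(r['p'],2)) for r in robot.tip_of(W,k)[:3]])
for X in [[.4838,-.2808,.13],[.4838,-.2808,.07],[.4838,-.2808,.015]]: print(proj(W,X))
E
```

```text
pos [ 0.4845 -0.2806  0.162 ] yaw 1.82 turn_row 0.001 shift in current axes [ 0.0002 -0.0009  0.062 ] in goal axes [ 0.     -0.0008  0.062 ]
tray_hook [(array([324., 179.]), 0.92), (array([232., 245.]), 0.64)]
stand_seat [(array([322., 204.]), 0.95)]
[317.9454 226.6161]
[318.1941 201.6721]
[318.3452 186.5183]
```

View pics/w2.png

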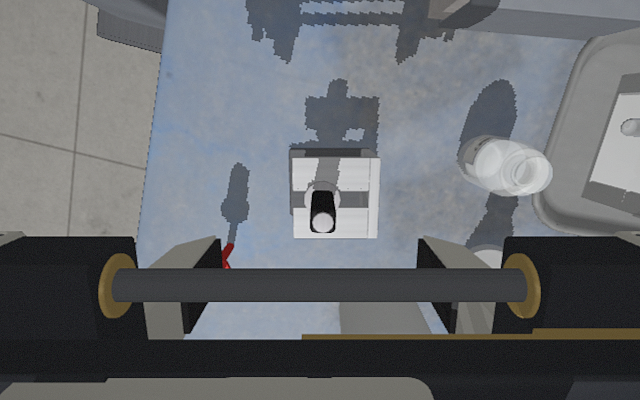

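The handle's top is at (322,222), within about 2–3 mm of the prediction, and the stand lies square to the tool. I'll make a small correction, descend and grip.

Emit:
{"api": "carry_out", "payload": {"commands": [[[0.0015, 0.001, 0.02], 0, 1], [[0, 0, 0.02], 0, 1], [[0, 0, 0.02], 0, 1], [[0, 0, 0.002], 0, 1], [[0, 0, 0], 0, 0], [[0, 0, 0], 0, 0], [[0, 0, 0], 0, 0], [[0, 0, 0], 0, 0], [[0, 0, 0], 0, 0], [[0, 0, 0], 0, 0]], "newtons": 60}}

```text
time: 6.62
tool_pos: [0.485, -0.2784, 0.0981]
tool_rot: [-3.142, 0.0, 1.82]
contact_force: [-0.4, -1.0, 0.5]
opening: 0.0365
grip_force: 0.0
```

Emit:
{"api": "carry_out", "payload": {"commands": [[[0, 0, 0], 0, 0], [[0, 0, 0], 0, 0], [[0, 0, 0], 0, 0], [[0, 0, 0], 0, 0], [[0, 0, 0], 0, 0]], "newtons": 60}}

```text
time: 7.25
tool_pos: [0.485, -0.2784, 0.0981]
tool_rot: [-3.142, 0.0, 1.82]
contact_force: [-0.2, -0.2, 0.9]
opening: 0.0154
grip_force: 60.0
```

Emit:
{"api": "carry_out", "payload": {"commands": [[[0, 0, -0.01], 0, 0], [[0, 0, -0.02], 0, 0], [[0, 0, -0.025], 0, 0], [[0, 0, -0.025], 0, 0], [[0, 0, -0.02], 0, 0], [[0, 0, 0], 0.06, 0], [[0, 0, 0], 0.06, 0], [[0.027, -0.006, 0], 0, 0], [[0.027, -0.006, 0], 0, 0], [[0.027, -0.006, 0], 0, 0], [[0.027, -0.006, 0], 0, 0], [[0.027, -0.004, 0], 0, 0], [[0, 0, 0], 0, 0], [[0, 0, 0], 0, 0]]}}

```text
time: 9.0
tool_pos: [0.4403, -0.1487, 0.1987]
tool_rot: [3.141, 0.001, 1.701]
contact_force: [1.2, -0.2, -0.9]
opening: 0.0152
grip_force: 60.0
```

```bash
python3 - <<'E'
from h import *
np.set_printoptions(precision=4,suppress=True)
W=shot('wrist','w3.png'); S=shot('scene','s3.png'); T=shot('top','t3.png')
print(robot.observe()['tool_pos'],robot.observe()['tool_rot'],robot.observe()['opening'])
for n,p in dict(W=W,S=S,T=T).items():
  for k,z in [('wide_tray_hole',.04),('wide_cabinet',0),('hook_tip',.124),('tray_hook',.117)]: print(n,k,[(np.round(r['at'],1),round(r['p'],2),at_z(p,r['at'],z)) for r in robot.tip_of(p,k)[:2]])
E
```

```text
[ 0.4401 -0.1489  0.1981] [3.1415 0.0004 1.6995] 0.015208135391814263
W wide_tray_hole [(array([425.7,  81.8]), 0.84, array([ 0.5219, -0.0457,  0.04  ]))]
W wide_cabinet [(array([495.2,  84.2]), 0.63, array([ 0.6015, -0.035 ,  0.    ]))]
W hook_tip [(array([350.8, 211.4]), 0.88, array([ 0.4635, -0.149 ,  0.124 ]))]
W tray_hook [(array([323.1, 203.1]), 0.69, array([ 0.4431, -0.1472,  0.117 ]))]
S wide_tray_hole [(array([311.6, 195.5]), 0.96, array([ 0.5277, -0.055 ,  0.04  ])), (array([330.9, 155.7]), 0.41, array([ 0.6002, -0.1849,  0.04  ]))]
S wide_cabinet [(array([287.4, 195.7]), 0.63, array([ 0.5964, -0.0362,  0.    ]))]
S hook_tip [(array([363.2, 161.8]), 0.58, array([ 0.467 , -0.1563,  0.124 ]))]
S tray_hook [(array([369.7, 170.4]), 0.48, array([ 0.4427, -0.1523,  0.117 ]))]
T wide_tray_hole [(array([321.9, 193.8]), 0.77, array([ 0.5241, -0.0567,  0.04  ]))]
T wide_cabinet [(array([228.5, 171.5]), 0.72, array([0.5807, 0.1976, 0.    ])), (array([314.9, 170.1]), 0.64, array([ 0.5919, -0.0356,  0.    ]))]
T hook_tip []
T tray_hook [(array([437.9, 240.3]), 0.41, array([ 0.4134, -0.3377,  0.117 ]))]
```

View pics/w3.png

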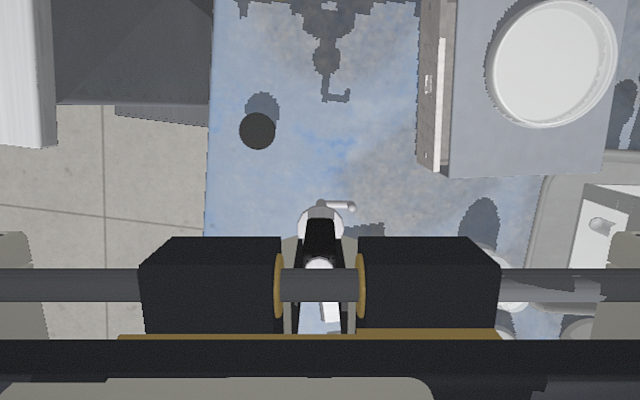

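The wrist view shows the hook's toe and tip at (350,206), pointing to the right. The panel's finger hole is at (428,83), and the panel edge is near columns 420–447. I'll go closer and measure the panel's direction.

Emit:
{"api": "carry_out", "payload": {"commands": [[[0.025, 0, 0], 0, 0], [[0.025, 0, 0], 0, 0], [[0.02, 0, 0], 0, 0], [[0, 0, 0], 0, 0], [[0, 0, 0], 0, 0]]}}

```text
time: 10.38
tool_pos: [0.431, -0.0792, 0.1982]
tool_rot: [3.141, 0.001, 1.701]
contact_force: [-1.0, -0.3, -1.3]
opening: 0.0153
grip_force: 60.0
```

```bash
python3 - <<'E'
from h import *
np.set_printoptions(precision=4,suppress=True)
W=shot('wrist','w4.png'); print(robot.observe()['tool_pos'],robot.observe()['tool_rot'])
for k,z in [('wide_tray_hole',.04),('wide_cabinet',0),('hook_tip',.124),('tray_hook',.117)]: print(k,[(np.round(r['at'],1),round(r['p'],2),at_z(W,r['at'],z)) for r in robot.tip_of(W,k)[:2]])
g=cv2.cvtColor(W['pixels'],cv2.COLOR_RGB2GRAY)[:235]
L=cv2.createLineSegmentDetector().detect(g)[0][:,0]
for l in L:
    if np.hypot(l[0]-l[2],l[1]-l[3])>45 and min(l[0],l[2])>380:
        a,b=at_z(W,l[:2],.065),at_z(W,l[2:],.065); d=(b-a)*np.sign(b[1]-a[1]); print(l.round(),a[:2],b[:2],np.degrees(np.arctan2(d[1],d[0]))-90)
c=W['pixels'][0:240,330:640,::-1]; cv2.imwrite('pics/w4c.png',cv2.resize(c,None,fx=2.4,fy=2.4,interpolation=2))
E
```

```text
[ 0.431  -0.0793  0.1981] [3.1414 0.0004 1.7   ]
wide_tray_hole [(array([420.3, 162.9]), 0.75, array([ 0.5221, -0.0474,  0.04  ]))]
wide_cabinet [(array([486., 152.]), 0.66, array([ 0.5993, -0.0319,  0.    ]))]
hook_tip [(array([350.8, 209. ]), 0.67, array([ 0.4538, -0.0775,  0.124 ]))]
tray_hook [(array([320.7, 205.3]), 0.7, array([ 0.4322, -0.0794,  0.117 ]))]
[434.  78. 428. 233.] [0.5115 0.025 ] [ 0.5341 -0.1068] 9.72126690617118
[433. 233. 440.  76.] [ 0.5393 -0.1062] [0.5164 0.0275] 9.718702390978478
[613.  62. 452.  68.] [0.6523 0.0556] [0.5245 0.0344] -80.57099602086014
[451.  69. 443. 233.] [0.5243 0.0334] [ 0.5483 -0.1049] 9.82292793324342
[616. 204. 629. 159.] [ 0.6942 -0.0578] [ 0.6919 -0.0182] 3.230224725372821
[441. 223. 448.  79.] [ 0.5441 -0.0959] [0.5235 0.0255] 9.631632865702201
[638. 221. 592. 218.] [ 0.7199 -0.0712] [ 0.6775 -0.0738] -86.59767462041643
[566.  62. 616.  60.] [0.6143 0.0509] [0.6537 0.0575] -80.48428047294475
[603. 136. 614.  64.] [ 0.6635 -0.0018] [0.6538 0.0541] 9.837531720337452
```

View pics/w4c.png

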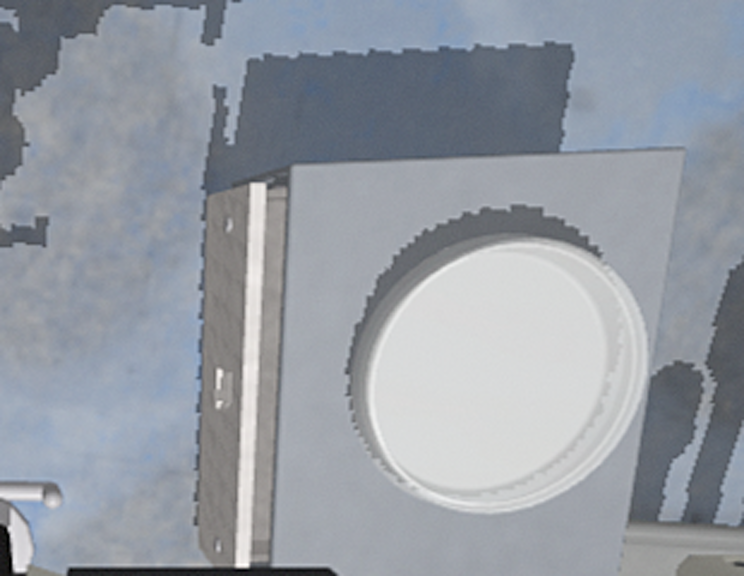

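The crop shows the panel with its finger hole at crop (222,388), the toe and tip at (55,492), and panel lines at a yaw of about 9.7°. I'll move the tip to just in front of the hole.

Emit:
{"api": "carry_out", "payload": {"commands": [[[0, 0, 0], -0.041, 0], [[0.004, 0.015, 0], 0, 0], [[0.004, 0.015, 0.02], 0, 0], [[0.004, 0.015, 0.02], 0, 0], [[0.004, 0.015, 0.02], 0, 0], [[0, 0.002, 0.015], 0, 0], [[0, 0, 0.007], 0, 0], [[0, 0, 0], 0, 0], [[0, 0, 0], 0, 0]]}}

```text
time: 11.75
tool_pos: [0.4894, -0.0528, 0.1168]
tool_rot: [3.14, 0.001, 1.741]
contact_force: [-0.2, 0.1, -1.2]
opening: 0.015
grip_force: 60.0
```

```bash
python3 - <<'E'
from h import *
np.set_printoptions(precision=4,suppress=True)
W=shot('wrist','w5.png'); S=shot('scene','s5.png');s=robot.observe(); print(s['tool_pos'],s['tool_rot'],s['contact_force'])
for n,p in dict(W=W,S=S).items():
  for k,z in [('wide_tray_hole',.04),('hook_tip',.04),('tray_hook',.033)]: print(n,k,[(np.round(r['at'],1),round(r['p'],2),at_z(p,r['at'],z)) for r in robot.tip_of(p,k)[:2]])
T=tool(); a=s['tool_rot'][2]-np.pi/2; tip=T[:3,3]+[.022*np.cos(a),.022*np.sin(a),-.0761]; print('pred tip',tip,proj(W,tip),proj(S,tip))
a=W['pixels'][100:235,280:460,::-1]; b=S['pixels'][140:240,250:420,::-1]
cv2.imwrite('pics/c5.png',np.vstack([cv2.resize(a,(740,330),interpolation=2)[:,:],cv2.resize(b,(740,260),interpolation=2)]))
E
```

```text
[ 0.4894 -0.0527  0.1168] [3.1404 0.0007 1.7409] [ 0.3435 -0.7671 -0.3928]
W wide_tray_hole [(array([366.5, 204.7]), 0.85, array([ 0.5232, -0.0457,  0.04  ]))]
W hook_tip [(array([349.6, 211.7]), 0.63, array([ 0.5121, -0.053 ,  0.04  ]))]
W tray_hook [(array([323.8, 201. ]), 0.79, array([ 0.4925, -0.05  ,  0.033 ]))]
S wide_tray_hole [(array([310.5, 198.4]), 0.7, array([ 0.5225, -0.0469,  0.04  ]))]
S hook_tip [(array([317.2, 199.7]), 0.71, array([ 0.509 , -0.0556,  0.04  ]))]
S tray_hook [(array([322.3, 208.5]), 0.71, array([ 0.4855, -0.0501,  0.033 ])), (array([288.8, 196.6]), 0.53, array([ 0.5661, -0.0176,  0.033 ]))]
pred tip [ 0.5109 -0.0488  0.0401] [349.0588 206.0144] [314.4331 200.6558]
```

View pics/c5.png

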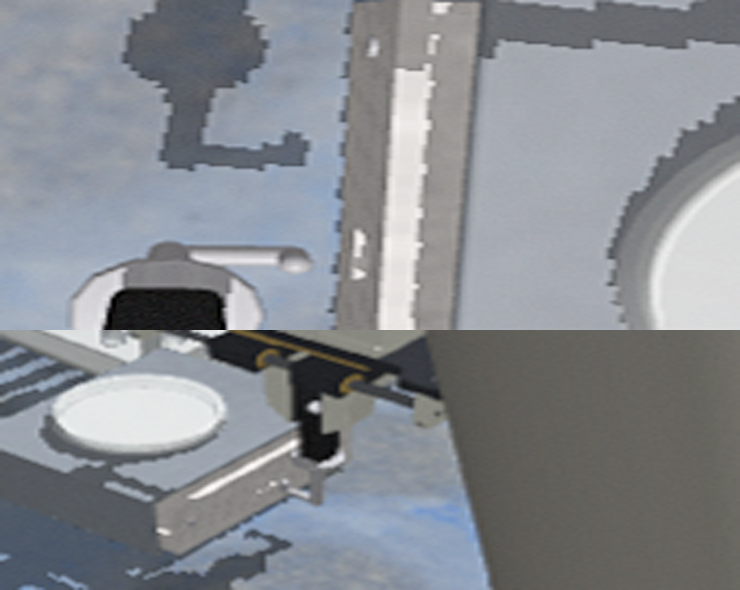

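The tip at wrist (351.8,206.4) is level with the hole at (367,204), offset by no more than 1 mm. It is about 11.5 mm in front of the panel. I'll insert it slowly.

Emit:
{"api": "carry_out", "payload": {"commands": [[[0.001, 0.002, 0], 0, 0], [[0, 0.003, 0], 0, 0], [[0, 0.003, 0], 0, 0], [[0, 0.002, 0], 0, 0], [[0, 0.002, 0], 0, 0], [[0, 0.002, 0], 0, 0], [[0, 0, 0], 0, 0]]}}

```text
time: 13.02
tool_pos: [0.5029, -0.0491, 0.1161]
tool_rot: [3.142, 0.0, 1.741]
contact_force: [0.2, 0.8, -0.8]
opening: 0.0152
grip_force: 60.0
```

Emit:
{"api": "carry_out", "payload": {"commands": [[[0, 0.002, 0], 0, 0], [[0, 0.002, 0], 0, 0], [[0, 0.002, 0], 0, 0], [[0, 0.002, 0], 0, 0], [[0, 0.002, 0], 0, 0], [[0, 0, 0], 0, 0]]}}

```text
time: 13.78
tool_pos: [0.5128, -0.0474, 0.1161]
tool_rot: [-3.142, 0.0, 1.741]
contact_force: [0.2, -0.7, -1.2]
opening: 0.0153
grip_force: 60.0
```

```bash
python3 - <<'E'
from h import *
np.set_printoptions(precision=4,suppress=True)
W=shot('wrist','w6.png'); s=robot.observe(); print(s['tool_pos'],s['tool_rot'],s['contact_force'],s['torque'],s['opening'])
for k,z in [('wide_tray_hole',.04),('hook_tip',.04),('tray_hook',.033)]: print(k,[(np.round(r['at'],1),round(r['p'],2),at_z(W,r['at'],z)) for r in robot.tip_of(W,k)[:2]])
g=cv2.cvtColor(W['pixels'],cv2.COLOR_RGB2GRAY)[:235]
for l in cv2.createLineSegmentDetector().detect(g)[0][:,0]:
    if np.hypot(l[0]-l[2],l[1]-l[3])>45 and 330<min(l[0],l[2])<480:
        a,b=at_z(W,l[:2],.065),at_z(W,l[2:],.065); d=(b-a)*np.sign(b[1]-a[1]); print(l.round(),a[:2],b[:2],np.degrees(np.arctan2(d[1],d[0]))-90)
E
```

```text
[ 0.5127 -0.0474  0.116 ] [-3.1415  0.0001  1.7414] [ 0.7236 -0.2305 -0.9233] [-0.0233 -0.0966  0.0318] 0.015091149120031249
wide_tray_hole [(array([333.1, 207.8]), 0.57, array([ 0.5229, -0.0465,  0.04  ]))]
hook_tip [(array([349.3, 207.9]), 0.76, array([ 0.5345, -0.0445,  0.04  ]))]
tray_hook [(array([320.8, 204.3]), 0.75, array([ 0.514 , -0.0472,  0.033 ]))]
[336. 104. 337. 158.] [0.5107 0.0249] [ 0.5174 -0.0073] 11.855493470903085
[346. 107. 345. 161.] [0.5169 0.0244] [ 0.5225 -0.008 ] 9.770539800736103
[449.  93. 401.  93.] [0.577 0.043] [0.548 0.038] -80.14223711222581
[357. 164. 355. 233.] [ 0.5304 -0.009 ] [ 0.5381 -0.0546] 9.567874690760647
```

The tip is through the hole, about 12 mm behind the face, with no contact force and the tray unmoved. I'll take up the slack slowly and start drawing.

Emit:
{"api": "carry_out", "payload": {"commands": [[[0, -0.001, 0], 0, 0], [[0, -0.001, 0], 0, 0], [[0, -0.001, 0], 0, 0], [[0, -0.001, 0], 0, 0], [[0, -0.001, 0], 0, 0], [[0, -0.001, 0], 0, 0], [[0, -0.001, 0], 0, 0], [[0, -0.0015, 0], 0, 0], [[0, -0.002, 0], 0, 0], [[0, -0.002, 0], 0, 0]]}}

```text
time: 15.22
tool_pos: [0.5002, -0.0495, 0.1161]
tool_rot: [-3.142, 0.0, 1.741]
contact_force: [-0.1, 0.2, -0.8]
opening: 0.0153
grip_force: 60.0
```

```bash
cat > chk.py <<'E'
from h import *
np.set_printoptions(precision=4,suppress=True)
F=[];
W=shot('wrist','wx.png'); s=robot.observe(); print(s['time'],s['tool_pos'],s['contact_force'],s['torque'],s['opening'])
for k,z in [('wide_tray_hole',.04),('hook_tip',.04),('tray_hook',.033)]: print(k,[(np.round(r['at'],1),round(r['p'],2),at_z(W,r['at'],z)) for r in robot.tip_of(W,k)[:1]])
for _ in range(3): F.append(robot.observe()['contact_force']); robot.read_camera('top')
print(np.mean(F,0))
g=cv2.cvtColor(W['pixels'],cv2.COLOR_RGB2GRAY)[:235]
for l in cv2.createLineSegmentDetector().detect(g)[0][:,0]:
    if np.hypot(l[0]-l[2],l[1]-l[3])>40 and 320<min(l[0],l[2])<480:
        a,b=at_z(W,l[:2],.065),at_z(W,l[2:],.065); print(l.round(),a[:2],b[:2])
E
python3 chk.py
```

```text
15.275 [ 0.4999 -0.0495  0.1161] [ 0.4759 -0.2739 -1.6147] [-0.0148 -0.0829 -0.0311] 0.015337913273829952
wide_tray_hole [(array([347.7, 209.8]), 0.64, array([ 0.5211, -0.0483,  0.04  ]))]
hook_tip [(array([349.2, 205.8]), 0.74, array([ 0.5216, -0.0451,  0.04  ]))]
tray_hook [(array([321.4, 200.2]), 0.81, array([ 0.5013, -0.0462,  0.033 ]))]
[ 0.3315  0.6052 -1.0718]
[359. 104. 355. 233.] [0.5117 0.0251] [ 0.5257 -0.0567]
[367. 104. 365. 149.] [0.5166 0.0259] [ 0.5212 -0.001 ]
[449.  93. 402.  93.] [0.5645 0.0409] [0.5362 0.036 ]
[379. 136. 374. 233.] [0.5277 0.0088] [ 0.5385 -0.0545]
[372. 233. 376. 136.] [ 0.5366 -0.0548] [0.5259 0.0085]
```

The tip came back through the hole because it has to be raised behind the panel to catch. I'll reinsert, raise 7 mm, then take up the slack.

Emit:
{"api": "carry_out", "payload": {"commands": [[[0, 0.002, 0], 0, 0], [[0, 0.002, 0], 0, 0], [[0, 0.002, 0], 0, 0], [[0, 0.002, 0], 0, 0], [[0, 0.002, 0], 0, 0], [[0, 0.002, 0], 0, 0], [[0, 0.001, 0], 0, 0], [[0, 0, -0.002], 0, 0], [[0, 0, -0.002], 0, 0], [[0, 0, -0.002], 0, 0], [[0, 0, -0.001], 0, 0], [[0, 0, 0], 0, 0]]}}

```text
time: 17.08
tool_pos: [0.5132, -0.0473, 0.1232]
tool_rot: [3.141, 0.0, 1.741]
contact_force: [0.1, -0.4, -1.4]
opening: 0.015
grip_force: 60.0
```

Emit:
{"api": "carry_out", "payload": {"commands": [[[0, -0.001, 0], 0, 0], [[0, -0.001, 0], 0, 0], [[0, -0.001, 0], 0, 0], [[0, -0.001, 0], 0, 0], [[0, -0.001, 0], 0, 0], [[0, -0.001, 0], 0, 0], [[0, -0.001, 0], 0, 0], [[0, -0.001, 0], 0, 0]]}}

```text
time: 18.08
tool_pos: [0.5054, -0.0487, 0.1232]
tool_rot: [3.141, 0.0, 1.741]
contact_force: [1.7, 0.4, -2.0]
opening: 0.0154
grip_force: 60.0
```

Emit:
{"api": "carry_out", "payload": {"commands": [[[0, -0.002, 0], 0, 0], [[0, -0.003, 0], 0, 0], [[0, -0.003, 0], 0, 0], [[0, -0.003, 0], 0, 0], [[0, -0.003, 0], 0, 0], [[0, -0.003, 0], 0, 0], [[0, -0.003, 0], 0, 0], [[0, -0.003, 0], 0, 0], [[0, -0.002, 0], 0, 0], [[0, -0.001, 0], 0, 0], [[0, 0, 0], 0, 0]]}}

```text
time: 19.45
tool_pos: [0.4796, -0.0531, 0.1231]
tool_rot: [-3.141, 0.0, 1.741]
contact_force: [1.8, -0.9, -1.6]
opening: 0.0154
grip_force: 60.0
```

```bash
python3 chk.py; python3 - <<'E'
from h import *
W=shot('wrist')
for l in [(451,69),]: pass
E
```

```text
19.5 [ 0.4796 -0.0531  0.1231] [ 2.3487 -0.3913 -1.1055] [ 0.0815 -0.542   0.0045] 0.015681188423979888
wide_tray_hole [(array([337.5, 204.1]), 0.92, array([ 0.493 , -0.0507,  0.04  ]))]
hook_tip [(array([349.8, 208.3]), 0.7, array([ 0.5027, -0.0523,  0.04  ]))]
tray_hook [(array([323.3, 202.6]), 0.66, array([ 0.4828, -0.0532,  0.033 ]))]
[ 1.2739  0.2055 -0.5613]
[409. 102. 369. 102.] [0.5229 0.0283] [0.4982 0.0239]
[343. 178. 343. 233.] [ 0.4911 -0.0262] [ 0.498  -0.0641]
[344. 104. 343. 176.] [0.4829 0.0201] [ 0.4905 -0.0246]
[411. 122. 407. 187.] [0.5266 0.0168] [ 0.5338 -0.0249]
[406. 151. 410. 103.] [ 0.5278 -0.0015] [0.5232 0.0279]
[407. 188. 404. 233.] [ 0.534  -0.0256] [ 0.5393 -0.057 ]
[401. 231. 405. 163.] [ 0.5371 -0.0555] [ 0.5293 -0.0095]
```

The hook has caught: the panel moved 29 mm and now stands about 41 mm out. I'll continue to near the earliest possible stop, then creep.

Emit:
{"api": "carry_out", "payload": {"commands": [[[0, -0.002, 0], 0, 0], [[0, -0.002, 0], 0, 0], [[0, -0.002, 0], 0, 0], [[0, -0.002, 0], 0, 0], [[0, -0.002, 0], 0, 0], [[0, -0.002, 0], 0, 0], [[0, -0.001, 0], 0, 0], [[0, -0.001, 0], 0, 0], [[0, -0.0005, 0], 0, 0], [[0, -0.0005, 0], 0, 0]]}}

```text
time: 21.1
tool_pos: [0.4648, -0.0556, 0.1231]
tool_rot: [3.142, 0.0, 1.741]
contact_force: [2.8, 0.2, -1.8]
opening: 0.0153
grip_force: 60.0
```

```bash
python3 chk.py | head -5
```

```text
21.15 [ 0.4648 -0.0556  0.1231] [ 2.565  -0.0472 -2.4939] [ 0.0208 -0.6035  0.0259] 0.015608073854267804
wide_tray_hole [(array([340.8, 205.3]), 0.6, array([ 0.4809, -0.0537,  0.04  ]))]
hook_tip [(array([347.7, 209.6]), 0.71, array([ 0.4866, -0.0561,  0.04  ]))]
tray_hook [(array([326.4, 202.2]), 0.81, array([ 0.4704, -0.055 ,  0.033 ]))]
[ 1.7525  0.407  -1.6012]
```

Emit:
{"api": "carry_out", "payload": {"commands": [[[0, -0.0005, 0], 0, 0], [[0, -0.0005, 0], 0, 0], [[0, -0.0005, 0], 0, 0]]}}

```text
time: 21.82
tool_pos: [0.4634, -0.0559, 0.1231]
tool_rot: [3.142, 0.0, 1.741]
contact_force: [1.9, 0.5, -1.4]
opening: 0.0152
grip_force: 60.0
```

Emit:
{"api": "carry_out", "payload": {"commands": [[[0, -0.0005, 0], 0, 0], [[0, -0.0005, 0], 0, 0], [[0, -0.0005, 0], 0, 0]]}}

```text
time: 22.2
tool_pos: [0.4618, -0.0561, 0.1231]
tool_rot: [-3.142, 0.0, 1.741]
contact_force: [1.5, -0.4, -1.4]
opening: 0.0154
grip_force: 60.0
```

Emit:
{"api": "carry_out", "payload": {"commands": [[[0, -0.0005, 0], 0, 0], [[0, -0.0005, 0], 0, 0], [[0, -0.0005, 0], 0, 0]]}}

```text
time: 22.58
tool_pos: [0.4604, -0.0564, 0.1231]
tool_rot: [3.142, 0.0, 1.741]
contact_force: [2.3, -0.2, -1.9]
opening: 0.0151
grip_force: 60.0
```

Emit:
{"api": "carry_out", "payload": {"commands": [[[0, -0.0005, 0], 0, 0], [[0, -0.0005, 0], 0, 0], [[0, -0.0005, 0], 0, 0]]}}

```text
time: 22.95
tool_pos: [0.4589, -0.0567, 0.1231]
tool_rot: [3.142, 0.0, 1.741]
contact_force: [2.3, 0.4, -1.8]
opening: 0.0153
grip_force: 60.0
```

Emit:
{"api": "carry_out", "payload": {"commands": [[[0, -0.0005, 0], 0, 0], [[0, -0.0005, 0], 0, 0], [[0, -0.0005, 0], 0, 0]]}}

```text
time: 23.32
tool_pos: [0.4574, -0.0569, 0.1231]
tool_rot: [3.142, 0.0, 1.741]
contact_force: [2.6, 0.3, -2.1]
opening: 0.0151
grip_force: 60.0
```

Emit:
{"api": "carry_out", "payload": {"commands": [[[0, -0.0005, 0], 0, 0], [[0, -0.0005, 0], 0, 0], [[0, -0.0005, 0], 0, 0]]}}

```text
time: 23.7
tool_pos: [0.4562, -0.0572, 0.1231]
tool_rot: [3.141, 0.0, 1.741]
contact_force: [2.1, -0.2, -3.4]
opening: 0.0154
grip_force: 60.1
```

Emit:
{"api": "carry_out", "payload": {"commands": [[[0, -0.0005, 0], 0, 0], [[0, 0, 0], 0, 0]]}}

```text
time: 23.95
tool_pos: [0.4558, -0.0572, 0.1231]
tool_rot: [3.141, 0.0, 1.741]
contact_force: [3.5, 0.6, -4.0]
opening: 0.0153
grip_force: 60.1
```

```bash
python3 - <<'E'
from h import *
F=[];Q=[]
for _ in range(6): s=robot.observe(); F.append(s['contact_force']);Q.append(s['torque']); robot.read_camera('top')
print(np.mean(F,0).round(2),np.std(F,0).round(2),np.mean(Q,0).round(3),np.std(Q,0).round(3),s['tool_pos'])
E
```

```text
[ 4.    0.4  -3.44] [0.36 0.42 0.5 ] [ 0.199 -1.163 -0.014] [0.03  0.018 0.038] [ 0.4556806  -0.05724111  0.12311922]
```

Emit:
{"api": "carry_out", "payload": {"commands": [[[0, -0.0005, 0], 0, 0], [[0, -0.0005, 0], 0, 0], [[0, 0, 0], 0, 0]]}}

```text
time: 24.62
tool_pos: [0.4551, -0.0574, 0.1232]
tool_rot: [3.14, 0.0, 1.741]
contact_force: [5.8, 1.1, -4.3]
opening: 0.0154
grip_force: 60.2
```

```bash
cat > f.py <<'E'
from h import *
F=[];Q=[]
for _ in range(4): s=robot.observe(); F.append(s['contact_force']);Q.append(s['torque']); robot.read_camera('top')
print(s['time'],np.mean(F,0).round(2),np.mean(Q,0).round(3),s['tool_pos'])
E
python3 f.py
```

```text
24.775 [ 5.9   0.81 -4.41] [ 0.304 -1.577 -0.003] [ 0.45507259 -0.05740902  0.12320039]
```

Emit:
{"api": "carry_out", "payload": {"commands": [[[0, -0.0005, 0], 0, 0], [[0, -0.0005, 0], 0, 0], [[0, -0.0003, 0], 0, 0], [[0, 0, 0], 0, 0]]}}

```text
time: 25.32
tool_pos: [0.4544, -0.0576, 0.1233]
tool_rot: [3.139, 0.001, 1.741]
contact_force: [7.4, 2.0, -5.2]
opening: 0.0154
grip_force: 60.4
```

```bash
python3 f.py
```

```text
25.475 [ 7.08  1.75 -5.51] [ 0.393 -1.958  0.011] [ 0.45439953 -0.05760093  0.12332752]
```

Emit:
{"api": "carry_out", "payload": {"commands": [[[0, -0.0004, 0], 0, 0], [[0, -0.0004, 0], 0, 0], [[0, 0, 0], 0, 0], [[0, 0, 0], 0, 0], [[0, 0, 0], 0, 0], [[0, 0, 0], 0, 0], [[0, 0, 0], 0, 0]]}}

```text
time: 26.4
tool_pos: [0.454, -0.0577, 0.1234]
tool_rot: [3.138, 0.001, 1.741]
contact_force: [8.9, 1.7, -5.9]
opening: 0.015
grip_force: 60.5
```

```bash
python3 f.py; python3 chk.py; python3 - <<'E'
import cv2
a=cv2.imread('pics/wx.png')[60:240,250:520]
from h import *
S=shot('scene'); b=S['pixels'][130:250,230:410,::-1]
cv2.imwrite('pics/c7.png',np.vstack([cv2.resize(a,(480,300),interpolation=2),cv2.resize(b,(480,300),interpolation=2)]))
E
```

```text
26.55 [ 8.2   1.68 -6.19] [ 0.443 -2.198  0.047] [ 0.45396952 -0.05774185  0.12339099]
26.65 [ 0.454  -0.0577  0.1234] [ 7.5406  1.4967 -5.4229] [ 0.4289 -2.1644  0.0483] 0.014950873506834387
wide_tray_hole [(array([341.6, 205.9]), 0.73, array([ 0.471 , -0.0563,  0.04  ]))]
hook_tip [(array([355.3, 207.5]), 0.83, array([ 0.4814, -0.0558,  0.04  ]))]
tray_hook [(array([325.2, 201.9]), 0.89, array([ 0.4589, -0.0571,  0.033 ]))]
[ 8.473   1.823  -6.5233]
[421. 102. 363. 102.] [0.5046 0.0251] [0.469 0.019]
[348. 103. 346. 233.] [0.4598 0.0166] [ 0.4747 -0.0685]
[425. 233. 431. 153.] [ 0.5283 -0.0593] [ 0.519  -0.0051]
[415. 233. 420. 162.] [ 0.5214 -0.0605] [ 0.5131 -0.0119]
[428. 153. 422. 231.] [ 0.5172 -0.0053] [ 0.5263 -0.0578]
[406. 219. 409. 162.] [ 0.5132 -0.0518] [ 0.5064 -0.013 ]
[404. 152. 447. 152.] [ 0.5017 -0.0073] [ 0.5291 -0.0029]
[453. 111. 442. 233.] [0.5261 0.0234] [ 0.54   -0.0574]
[446. 151. 451. 102.] [ 0.5283 -0.0017] [0.5235 0.0284]
[437. 231. 443. 162.] [ 0.5362 -0.0563] [ 0.5283 -0.0091]
[438. 166. 433. 231.] [ 0.5256 -0.0122] [ 0.5332 -0.0567]
```

View pics/c7.png

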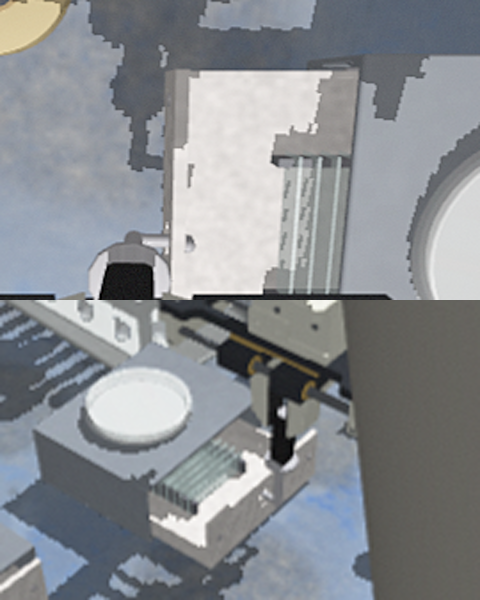

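The picture shows the tray drawn far out (about 65 mm, glass slides exposed) and the hook caught behind the panel. The total pull has been about 9–10 N for over 0.6 s. I'll ease off and check.

Emit:
{"api": "carry_out", "payload": {"commands": [[[0, 0.0005, 0], 0, 0], [[0, 0.0005, 0], 0, 0], [[0, 0.001, 0], 0, 0], [[0, 0.001, 0], 0, 0], [[0, 0.001, 0], 0, 0], [[0, 0.001, 0], 0, 0], [[0, 0.001, 0], 0, 0], [[0, 0, 0], 0, 0]]}}

```text
time: 28.0
tool_pos: [0.4575, -0.0566, 0.1227]
tool_rot: [-3.139, -0.001, 1.741]
contact_force: [-0.3, 0.1, -0.9]
opening: 0.0152
grip_force: 60.0
```

```bash
python3 f.py; python3 chk.py | head -7
```

```text
28.15 [-0.1  -0.46 -0.62] [-0.004 -0.083 -0.008] [ 0.45784301 -0.05667628  0.12284792]
28.25 [ 0.458  -0.0567  0.123 ] [ 0.29   -0.094  -1.2279] [-0.0507 -0.175   0.0765] 0.015304605604336713
wide_tray_hole [(array([336.6, 203.4]), 0.86, array([ 0.4705, -0.0538,  0.04  ]))]
hook_tip [(array([349.5, 205.3]), 0.55, array([ 0.4803, -0.0536,  0.04  ]))]
tray_hook [(array([322.4, 201.5]), 0.61, array([ 0.4602, -0.0559,  0.033 ]))]
[ 0.1976  0.3262 -1.4152]
[429. 102. 364. 102.] [0.5136 0.0267] [0.4735 0.0198]
[420. 233. 426. 156.] [ 0.5288 -0.0585] [ 0.5197 -0.006 ]
```

Emit:
{"api": "carry_out", "payload": {"commands": [[[0, 0.001, 0], 0, 0], [[0, 0.0005, 0], 0, 0], [[0, 0, 0.001], 0, 0], [[0, 0, 0.002], 0, 0], [[0, 0, 0.002], 0, 0], [[0, 0, 0.001], 0, 0], [[0, 0, 0.001], 0, 0], [[0, 0, 0], 0, 0]]}}

```text
time: 29.55
tool_pos: [0.4598, -0.0565, 0.116]
tool_rot: [-3.141, 0.0, 1.741]
contact_force: [0.4, -0.1, -0.4]
opening: 0.0153
grip_force: 60.0
```

```bash
python3 f.py; python3 chk.py | head -7
```

```text
29.7 [-0.27 -0.23 -0.82] [-0.014 -0.123  0.012] [ 0.45985484 -0.05649457  0.1161395 ]
29.8 [ 0.4599 -0.0565  0.1161] [ 0.1198 -0.0302 -1.1425] [-0.0529 -0.1923 -0.0131] 0.015582087111253558
wide_tray_hole [(array([334.4, 205.4]), 0.95, array([ 0.4706, -0.0537,  0.04  ]))]
hook_tip [(array([352.2, 209.7]), 0.75, array([ 0.484 , -0.0547,  0.04  ]))]
tray_hook [(array([323.1, 203.2]), 0.56, array([ 0.4626, -0.0553,  0.033 ]))]
[-0.1617  0.0262 -1.0909]
[431. 102. 341. 102.] [0.5144 0.0267] [0.4604 0.0176]
[420. 233. 426. 156.] [ 0.5283 -0.0564] [ 0.5196 -0.0053]
```

Emit:
{"api": "carry_out", "payload": {"commands": [[[0, -0.001, 0], 0, 0], [[0, -0.001, 0], 0, 0], [[0, -0.001, 0], 0, 0], [[0, -0.001, 0], 0, 0], [[0, -0.001, 0], 0, 0], [[0, -0.001, 0], 0, 0]]}}

```text
time: 30.85
tool_pos: [0.4538, -0.0575, 0.1161]
tool_rot: [-3.142, 0.0, 1.741]
contact_force: [-0.1, 0.1, -0.8]
opening: 0.0152
grip_force: 60.0
```

```bash
python3 f.py
```

```text
31.0 [-0.22  0.28 -0.79] [-0.009 -0.13  -0.007] [ 0.45388978 -0.05752941  0.11611133]
```

Emit:
{"api": "carry_out", "payload": {"commands": [[[0, -0.0015, 0], 0, 0], [[0, -0.002, 0], 0, 0], [[0, -0.002, 0], 0, 0], [[0, -0.002, 0], 0, 0], [[0, -0.003, 0], 0, 0], [[0, -0.004, 0], 0, 0], [[0, -0.005, 0], 0, 0], [[0, -0.005, 0], 0, 0], [[0, -0.003, 0], 0, 0], [[0, 0, 0], 0, 0]]}}

```text
time: 32.3
tool_pos: [0.4266, -0.0622, 0.1162]
tool_rot: [3.142, 0.0, 1.741]
contact_force: [0.2, -0.8, -1.0]
opening: 0.0152
grip_force: 60.0
```

```bash
python3 f.py; python3 chk.py; python3 - <<'E'
from h import *
delta([.485,-.2784,.2],1.82)
E
```

```text
32.45 [ 0.51 -0.1  -0.58] [-0.038 -0.114 -0.007] [ 0.42696875 -0.0621997   0.11613679]
32.55 [ 0.427  -0.0622  0.1161] [-0.1367  0.8927 -0.3586] [-0.0141 -0.0898  0.0229] 0.0151774212517095
wide_tray_hole [(array([382.2, 208. ]), 0.87, array([ 0.4724, -0.0554,  0.04  ]))]
hook_tip [(array([349.4, 208.8]), 0.77, array([ 0.449, -0.06 ,  0.04 ]))]
tray_hook [(array([351.1, 209. ]), 0.72, array([ 0.4512, -0.0618,  0.033 ]))]
[-0.4242 -0.3026 -0.6255]
[478. 102. 379. 102.] [0.51   0.0259] [0.4507 0.016 ]
[394. 121. 388. 233.] [0.4617 0.0065] [ 0.474  -0.0658]
[442. 222. 447. 164.] [ 0.5076 -0.0519] [ 0.5011 -0.0141]
[463.  76. 473.  31.] [0.4966 0.0392] [0.496 0.064]
[481. 154. 472. 233.] [ 0.5208 -0.0043] [ 0.5298 -0.0561]
[467. 183. 462. 233.] [ 0.517  -0.0237] [ 0.5228 -0.0574]
[475. 233. 483. 164.] [ 0.5315 -0.0559] [ 0.5237 -0.0103]
[464. 233. 472. 164.] [ 0.5245 -0.057 ] [ 0.5167 -0.0114]
pos [ 0.4268 -0.0622  0.1161] yaw 1.741 turn_row -0.079 shift in current axes [-0.223   0.0206 -0.0839] in goal axes [-0.2239  0.003  -0.0839]
```

The hook is free and its tip sits in the image as it did before, so it hasn't slipped. The tray is still out. I'll lift and return above the stand.

Emit:
{"api": "carry_out", "payload": {"commands": [[[0, 0, -0.02], 0, 0], [[0, 0, -0.025], 0, 0], [[0, 0, -0.025], 0, 0], [[0, 0, -0.014], 0, 0], [[0, 0, 0], -0.04, 0], [[0, 0, 0], -0.039, 0], [[-0.028, 0, 0], 0, 0], [[-0.028, 0, 0], 0, 0], [[-0.028, 0, 0], 0, 0], [[-0.028, 0, 0], 0, 0], [[-0.028, 0, 0], 0, 0], [[-0.028, 0, 0], 0, 0], [[-0.028, 0.003, 0], 0, 0], [[-0.028, 0, 0], 0, 0], [[0, 0, 0], 0, 0], [[0, 0, 0], 0, 0]]}}

```text
time: 34.85
tool_pos: [0.4847, -0.2779, 0.1998]
tool_rot: [-3.141, -0.001, 1.82]
contact_force: [-1.4, -0.8, -1.4]
opening: 0.0152
grip_force: 60.0
```

```bash
python3 - <<'E'
from h import *
delta([.485,-.2784,.0981],1.82)
W=shot('wrist')
for k in ['stand_seat','hook_tip','tray_hook']: print(k,[(np.round(r['at'],1),round(r['p'],2)) for r in robot.tip_of(W,k)[:2]])
print(proj(W,[.485,-.2784,.07]))
E
```

```text
pos [ 0.4847 -0.2779  0.1998] yaw 1.82 turn_row 0.0 shift in current axes [-0.0007  0.0002  0.1017] in goal axes [-0.0006  0.0002  0.1017]
stand_seat [(array([322. , 192.3]), 0.9)]
hook_tip [(array([348.3, 206.8]), 0.89)]
tray_hook [(array([321.5, 201.5]), 0.85), (array([238.7, 230.7]), 0.56)]
[319.32497003 191.21075627]
```

Emit:
{"api": "carry_out", "payload": {"commands": [[[-0.0005, 0, 0.015], 0, 0], [[0, 0, 0.015], 0, 0], [[0, 0, 0.01], 0, 0], [[0, 0, 0.008], 0, 0], [[0, 0, 0.006], 0, 0], [[0, 0, 0.006], 0, 0], [[0, 0, 0], 0, 0]]}}

```text
time: 35.92
tool_pos: [0.485, -0.2789, 0.1398]
tool_rot: [-3.141, -0.0, 1.82]
contact_force: [-0.8, 0.2, -1.0]
opening: 0.0155
grip_force: 60.0
```

Emit:
{"api": "carry_out", "payload": {"commands": [[[0, 0, 0.01], 0, 0], [[0, 0, 0.01], 0, 0], [[0, 0, 0.01], 0, 0], [[0, 0, 0.006], 0, 0], [[0, 0, 0.003], 0, 0], [[0, 0, 0.001], 0, 0], [[0, 0, 0], 0, 0]]}}

```text
time: 36.8
tool_pos: [0.4853, -0.2791, 0.1003]
tool_rot: [3.141, 0.0, 1.82]
contact_force: [0.5, -0.3, -1.0]
opening: 0.015
grip_force: 60.0
```

Emit:
{"api": "carry_out", "payload": {"commands": [[[0, 0, 0.001], 0, 0], [[0, 0, 0.0007], 0, 0], [[0, 0, 0], 0, 0]]}}

```text
time: 37.17
tool_pos: [0.4852, -0.279, 0.0984]
tool_rot: [3.142, 0.0, 1.82]
contact_force: [-0.6, 0.1, -1.8]
opening: 0.0155
grip_force: 60.0
```

Emit:
{"api": "carry_out", "payload": {"commands": [[[0, 0, 0], 0, 0.3], [[0, 0, 0], 0, 0.6], [[0, 0, 0], 0, 1], [[0, 0, 0], 0, 1], [[0, 0, 0], 0, 1], [[0, 0, 0], 0, 1], [[0, 0, 0], 0, 1], [[0, 0, 0], 0, 1], [[0, 0, 0], 0, 1]], "newtons": 10}}

```text
time: 38.3
tool_pos: [0.4851, -0.279, 0.0984]
tool_rot: [-3.142, 0.0, 1.82]
contact_force: [0.5, 0.6, -0.8]
opening: 0.0914
grip_force: 0.0
```

Emit:
{"api": "carry_out", "payload": {"commands": [[[0, 0, -0.01], 0, 1], [[0, 0, -0.02], 0, 1], [[0, 0, -0.03], 0, 1], [[0, 0, -0.03], 0, 1], [[0, 0, -0.03], 0, 1], [[0, 0, 0], 0, 1], [[0, 0, 0], 0, 1]]}}

```text
time: 39.17
tool_pos: [0.4848, -0.2787, 0.2179]
tool_rot: [-3.141, -0.001, 1.82]
contact_force: [0.9, -0.8, -0.6]
opening: 0.0919
grip_force: 0.0
```

```bash
python3 - <<'E'
from h import *
W=shot('wrist'); S=shot('scene'); print(robot.observe()['tool_pos'],robot.observe()['contact_force'])
for k in ['stand_seat','tray_hook']: print(k,[(np.round(r['at'],1),round(r['p'],2)) for r in robot.tip_of(W,k)[:2]])
print([(r['at'],at_z(S,r['at'],.04)) for r in robot.tip_of(S,'wide_tray_hole')[:1]])
a=W['pixels'][120:240,240:410,::-1]; b=S['pixels'][110:260,200:440,::-1]
cv2.imwrite('pics/c8.png',np.vstack([cv2.resize(a,(400,282),interpolation=2),cv2.resize(b,(400,250),interpolation=2)]))
E
```

```text
[ 0.48463528 -0.27858183  0.21724391] [ 0.41428599 -0.56643481 -0.45646448]
stand_seat [(array([319.9, 188. ]), 0.94), (array([318.2, 177.3]), 0.25)]
tray_hook [(array([240.7, 227.1]), 0.88), (array([323.4, 173.4]), 0.71)]
[([329.6, 208.5], array([ 0.46964913, -0.0579199 ,  0.04      ]))]
```

View pics/c8.png

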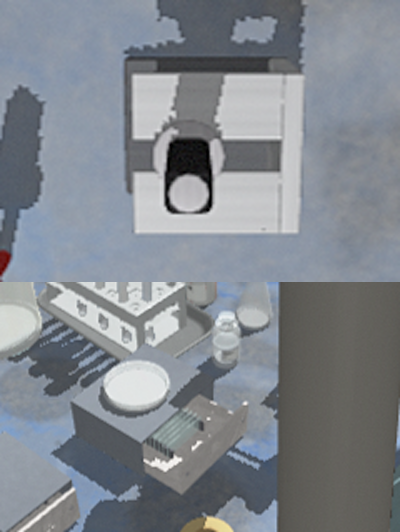

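The hook hangs upright in the slot (collar at crop (188,150)), and the tray is still out with the bystanders in place. I'll hand in now.

```bash
python3 -c "
from cell import robot
print(robot.hand_in())"
```

```text
the job is handed in; nothing more can be done
None
```

I drew the wide tray out to its stop (about 65 mm), held it there at about 9–10 N for over half a second, hung the hook back upright in its stand and handed the job in at about 39 s; the hand-in returned no verdict.

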